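# Index the finds carousel to the record camera, the shorter way round

## Robot

A 6-joint arm with a two-finger parallel gripper is mounted at the origin on a cart in front of the work surface, level with it; the furniture and walls round the work are solid. World frame = base frame: x ahead of the robot, y to its left, z up, the work surface at z = 0. Lengths are in mm, angles in rad, forces in N, time in s.
With the tool pointing down it reaches from about 300 to 775 mm from the base axis. Payload 14.6 kg.
Tool frame: the origin (TCP) lies midway between the tips of the shut fingers; the grasp point (between the pads) lies 19 mm behind it; z points along the fingers, y is the line along which they close (so a half turn about z gives the same grasp; the last joint's range is limited). The gripper opens to 94 mm and grips with 3 to 60 N. Pads are 16 mm wide; open, the fingers measure 119 mm over their backs; the gripper's body (75 mm by 177 mm) begins 78 mm behind the grasp point.
Start: joints at [1.039, 0.3, 1.521, -0, 1.321, -0.067], TCP at [246.53, 491.642, 205.446] pointing down, gripper open.
Joint ranges: [-3.03, 3.03], [-0.79, 2.21], [0.23, 2.52], [-1.04, 4.18], [0, 3.07], [-2.55, 2.55]. Speed limits (rad/s): [2.22, 2.22, 2.57, 3.14, 3.14, 3.14].

## Interface

Orientations are given as [roll, pitch, yaw] about the fixed x, y, z axes, in that order (R = Rz(yaw) Ry(pitch) Rx(roll)).
In Python, from cell import * gives the robot as it stands. The module is installed in compiled form; this text tells all that it offers.
- The arm moves only by the tool servo_tool, never from a script. Its argument "motion" is a list of rows, each an object of numbers: "wx", "wy", "wz": the turn, a rotation vector about the tool's x, y, z in units of 2 rad (1.0 is 2 rad); "dx", "dy", "dz": the shift along the tool's x, y, z in units of 10 cm (1.0 is 10 cm); "fingers": the closure, from -1 (fully open) to 1 (shut). In form: [{"wx": .., "wy": .., "wz": .., "dx": .., "dy": .., "dz": .., "fingers": ..}, ...]. A call has 1 to 10 rows; each row is the pose to reach, as a shift and turn from the pose commanded when the call began, along the tool's axes at that moment; what a row does not reach only later rows make up. A row lasts 1/10 s, in which the tool goes at most 50 mm and 8.59 degrees, less where a joint would pass 70% of its speed; a pose out of reach is approached as far as the arm can. A call with a number of a shift or a turn outside -1 to 1 is refused whole. A call with a gripper value outside its range is refused whole. The fingers move at their own pace and stop on an object; "newtons" is the grip in N (left out, the last holds). Time passes only in rows, so rows that repeat a pose let the fingers close. It gives the time, the measured TCP pose, the force, the opening and the grip force at its end, in the units of the state.
- read_state(): the state, without advancing time (a new reading comes with each control period).
- camera(name): name is "scene" or "top"; returns a dict with "image" (420x560x3 uint8, red, green, blue), "fx", "fy", "cx", "cy" (pixels), "k1" (the pictures are not rectified: a ray, as slopes to the right and down, at radius r is drawn at 1 + k1 r^2 times it, then the intrinsics apply), "R" (3x3) and "t" (3): a world point X has camera coordinates R X + t. Camera axes: x right, y down, z forward; pixel columns grow to the right and rows downward; lengths in mm; the calibration is good to about 2 mm. A picture is of the moment at which its call begins. There is no depth.
- sign_off(): hands the job in; it is judged then, once.
Trained networks look in a picture, given as the dict that the camera call returned (one of the last four; its "shot" number tells which), for a name from the list of things; names that differ only in an ending like _2 or _b are one class to them, and where a whole thing is asked for, a point or a joint stands for the part that bears it (a point fixed in the world has none). Each returns a list of dicts, best first, with "conf" (0 to 1); they miss things now and then, are a little off and sometimes report something else, mostly with a low value. They report only what shows in the picture. A call takes as long as a camera call. They do not tell look-alikes from the thing itself.
- spot_in(query, picture): "location" ([column, row] in pixels, amid what is visible of it).
- trace(query, picture): "pixels" (420x560 bool, what is visible of it) and "location" ([column, row] in pixels, amid what is visible of it).
The state is a dict: "clock": time; "joints": joint angles; "qd": joint speeds; "effort": joint torques, N m; "eef_pos": TCP position; "eef_rot": TCP orientation; "wrist_force": force on the tool from outside, world axes, zero at the start; "moment": the same for the moment, N m; "finger_gap": finger opening in mm; "finger_force": force on a finger pad.
Only numpy, scipy, OpenCV 4.12 (cv2) and the standard library are available. Lean on these libraries where they do the work, as an engineer would, in place of code of your own. Each camera call takes 0.05 s, during which the arm holds its last target. There are 200 camera calls.

## Task

The carousel was left between two stations; bring the iron find to the record camera. Turn the carousel by its central knob the shorter way round (pull the knob up to pass the slots on the way) until the iron find's cell is at the red pointer, then feel for that station's slot and let the knob drop fully home so that the carousel is locked there. The finds lie loose and fragile: keep every one lying in its cell, do not touch them, and leave the spatula and tweezers alone.

Things in the scene. Friction and masses are not known exactly. Their poses are not given: they have to be found in the camera images.
- stand: Fixed carousel stand: dark round foot of 196 mm, origin on the worktop on the carousel's vertical axis. +x points along its outrigger to the red pointer (165 mm from the axis, 62 mm high) and the camera post (205 mm from the axis, 217 mm tall). The small black camera with a white light ring hangs on the post, nowhere nearer than 135 mm to the axis nor lower than 85 mm.
- carousel: Grey 315 mm disc with aluminium rim, turning on the stand without end stop; origin on its axis, 26 mm high, +x to the colour card's cell. Eight equal pie cells, 62 to 154 mm from the axis; cell floors 31 mm, walls 45 mm above the worktop. Light to turn (0.06 N m); stays where it is left. One slot per cell in a hidden ring clamped by hand: up to 6 degrees off the pointer, either way.
- camera_spot (a point): Point on the cell floor in the middle of the cell at the pointer, where the camera looks: 112 mm from the axis along the stand's +x, 31 mm above the worktop. Does not turn with the carousel.
- card_mark (a point): White dot on the carousel's rim (156 mm from the axis, 45 mm high) in the middle of the cell that holds the fixed colour card. It turns with the carousel; +x of its frame points outward from the axis.
- knob_grip (a point): Middle of the black grip bar of the central knob, on the axis, 76 mm above the worktop at home (84 when riding). The bar is 54 mm long (x of this frame, +x toward the cell with the card, white line on that end), 16 mm wide (y) and 30 mm tall, its top 15 mm above this point. Below it are a stem and a skirt of 104 mm (skirt top 36 mm below this point). The knob turns the carousel with it.
- index_knob (a joint): How far the knob is pulled up, in m: 0 home in a slot (carousel locked, 1 degree of play), about 0.0075 riding on the slotted ring between slots (as at the start; the carousel turns freely until a slot catches the pins), 0.016 at its stop. A spring pulls it down with 5 N at home to 9 N at the stop. The blunt pins drop in when let go within some 1.5 degrees of a slot.
- iron_find: The iron find: dark brown, rusty, angular piece, 52 x 54 x 13 mm, the only large dark one, lying loose in a cell, 67 or 112 degrees from the pointer at the start; across from the colour card lies a fixed photo scale. Origin at the middle of its underside; it lies a few mm off the middle of its cell at any yaw.
- bronze_find: Small brown bronze scrap, 28 x 26 x 7 mm, loose in another cell. Origin at the middle of its underside.
- sherd_a: White plaster sherd, 57 x 32 x 8 mm, loose in a cell. Origin at the middle of its underside.
- sherd_b: White plaster sherd, 51 x 68 x 10 mm, loose in a cell. Origin at the middle of its underside.
- spatula: Modelling spatula with a wooden middle and steel ends, 11 x 201 x 10 mm, lying loose on the worktop on the robot's side of the carousel. A bystander.
- tweezers: Steel tweezers, 10 x 130 x 14 mm, lying loose to the left of the carousel. A bystander.
Mind the look-alikes: they are no part of the job. What is shaped like the iron_find but orange or turquoise is not meant.

How it is judged:
By the outcome, as a careful person would: the job done as asked, in the order asked, and still so for the second after the job is handed in, with the robot touching nothing.
It also fails if it takes over 64 s, if anything falls off the work surface, if the arm or the gripper's body presses on something with over 40 N, if the wrist force passes 120 N, or if a joint passes its speed limit or range.

## Working session

There is one attempt and no reset: what is moved stays moved. The work goes in short steps, Python scripts to look and compute and a tool call to move; the robot and the scene stay as the last step left them, time stands still between calls to the robot, and variables do not carry over. Pictures are saved under pics/ and viewed, at most 10 in all, crops included, and the job is handed in when it is done.

Besides the shell and the picture viewer there is one more tool, called after ">>>" in YAML: its name, and indented under it one key for each argument. servo_tool: Moves the arm, as the interface text tells. Its arguments: {"type":"object","properties":{"motion":{"type":"array","items":{"type":"object","properties":{"wx":{"type":"number"},"wy":{"type":"number"},"wz":{"type":"number"},"dx":{"type":"number"},"dy":{"type":"number"},"dz":{"type":"number"},"fingers":{"type":"number"}}}},"newtons":{"type":"number"}},"required":["motion"]}

```bash
mkdir -p pics; cat > h.py <<'E'
from cell import *
import numpy as np, cv2
def proj(c,X):
    X=np.atleast_2d(X); p=(np.array(c["R"])@X.T).T+np.array(c["t"]); s=p[:,:2]/p[:,2:]
    s=s*(1+c["k1"]*(s**2).sum(1,keepdims=True)); return s*[c["fx"],c["fy"]]+[c["cx"],c["cy"]]
def ray(c,uv,z):
    d=(np.array(uv,float)-[c["cx"],c["cy"]])/[c["fx"],c["fy"]]; s=d.copy()
    for _ in range(20): s=d/(1+c["k1"]*(s@s))
    R=np.array(c["R"]);o=-R.T@np.array(c["t"]);v=R.T@np.r_[s,1]
    return o+v*(z-o[2])/v[2]
E
python3 - <<'E'
from h import *
a=camera("top");b=camera("scene")
cv2.imwrite("pics/top.png",a["image"][:,:,::-1]);cv2.imwrite("pics/scene.png",b["image"][:,:,::-1])
for c,nm in((a,"top"),(b,"scene")):
  for q,z in(("card_mark",45),("knob_grip",84),("iron_find",38),("carousel",45),("stand",60),("bronze_find",35)):
    for d in spot_in(q,c)[:3]: print(nm,q,np.round(d["location"]),round(d["conf"],2),ray(c,d["location"],z).round(1))
print(read_state())
E
```

```text
top card_mark [259. 199.] 0.58 [ 579.7 -109.8   45. ]
top card_mark [259. 195.] 0.47 [ 587.6 -109.7   45. ]
top knob_grip [262. 196.] 0.95 [ 577.6 -116.5   84. ]
top knob_grip [258. 198.] 0.6 [ 574.8 -108.6   84. ]
top iron_find [391. 211.] 0.7 [ 550.2 -379.9   38. ]
top iron_find [381. 139.] 0.67 [ 703.9 -368.5   38. ]
top iron_find [313. 184.] 0.62 [ 610.2 -221.6   38. ]
top carousel [258. 199.] 0.72 [ 579.6 -108.    45. ]
top carousel [164. 190.] 0.47 [601.   83.6  45. ]
top stand [262. 192.] 0.62 [ 591.4 -116.5   60. ]
top bronze_find [303. 226.] 0.67 [ 524.1 -199.    35. ]
scene card_mark [264. 239.] 0.71 [571.9 -94.9  45. ]
scene knob_grip [260. 232.] 0.57 [570.8 -80.1  84. ]
scene iron_find [337. 178.] 0.74 [ 544.7 -356.5   38. ]
scene iron_find [280. 199.] 0.63 [ 615.1 -217.4   38. ]
scene iron_find [381. 194.] 0.53 [ 431.7 -369.7   38. ]
scene carousel [263. 241.] 0.94 [569.8 -91.2  45. ]
scene stand [259. 236.] 0.77 [578.  -85.6  60. ]
scene bronze_find [307. 220.] 0.67 [ 530.4 -199.9   35. ]
{'clock': 0.7, 'joints': array([ 1.03939337e+00,  2.99888871e-01,  1.52101109e+00, -4.27985410e-06,
        1.32068515e+00, -6.65702034e-02]), 'qd': array([-0.00117058,  0.00118723, -0.00104652, -0.00057338, -0.00026618,
       -0.00111106]), 'effort': array([-5.91103435e-04, -5.31598878e+01, -3.52877247e+01,  7.07648182e-02,
        2.13409209e-02, -1.54230719e-05]), 'eef_pos': array([246.5340449 , 491.63969687, 205.44699115]), 'eef_rot': array([3.14158541e+00, 4.63903761e-06, 2.67676096e+00]), 'wrist_force': array([0.36105421, 0.27136326, 0.10446644]), 'moment': array([ 0.01444657, -0.00704018, -0.01058556]), 'finger_force': 0.0, 'finger_gap': 93.90545936865988}
```

View pics/top.png

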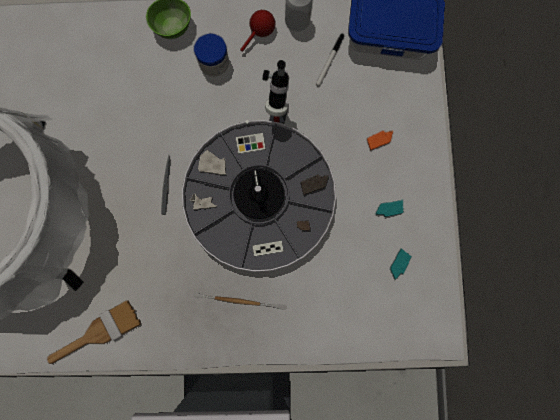

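View pics/scene.png

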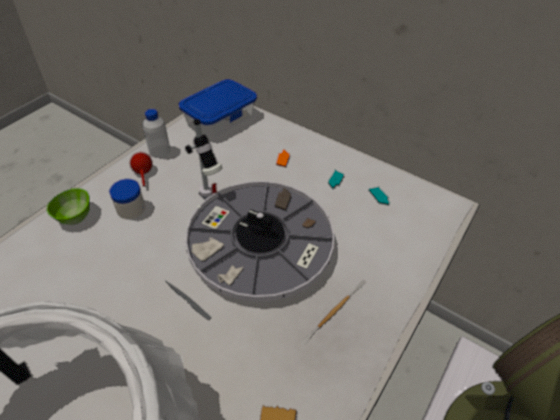

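The top view shows the carousel centred near (259,197), the card cell at (250,143), the iron find at (313,184), bronze at (303,226), the scale at (268,248), and the camera post with the pointer near (278,115). In the scene view the iron find is at (283,198). I'll enlarge the top view to get the angles.

```bash
python3 - <<'E'
from h import *
a=cv2.imread("pics/top.png")[95:275,170:350]; b=cv2.imread("pics/scene.png")[170:310,180:345]
A=cv2.resize(a,(600,600),interpolation=cv2.INTER_CUBIC)
cv2.imwrite("pics/topc.png",cv2.convertScaleAbs(A,alpha=1.6))
c=camera("top"); s=camera("scene")
for cc in(c,s):
  t=trace("carousel",cc)[0]; m=t["pixels"].astype(np.uint8)
  ct=max(cv2.findContours(m,cv2.RETR_EXTERNAL,cv2.CHAIN_APPROX_NONE)[0],key=cv2.contourArea)
  h=cv2.convexHull(ct)[:,0]
  P=np.array([ray(cc,p,40)[:2] for p in h]); (x,y),r=cv2.minEnclosingCircle(P.astype(np.float32)); 
  print("carousel",t["conf"],x,y,r, np.linalg.lstsq(np.c_[2*P,np.ones(len(P))],(P**2).sum(1),rcond=None)[0][:2])
  for q in("knob_grip","card_mark"):
    for d in trace(q,cc)[:2]:
      v,u=np.nonzero(d["pixels"]); print(q,d["conf"],d["location"],u.min(),u.max(),v.min(),v.max(),len(u))
  o=-np.array(cc["R"]).T@np.array(cc["t"]);print("cam",o)
E
```

```text
carousel 0.68 591.4910888671875 -109.76484680175781 159.39120483398438 [ 591.98579918 -109.32270695]
knob_grip 0.84 [260.6, 194.6] 234 283 169 218 1971
card_mark 0.88 [260.0, 195.6] 182 335 120 271 17195
card_mark 0.23 [260.7, 189.4] 182 336 60 271 18271
cam [ 409.29690379 -137.92935382 1000.42271983]
carousel 0.64 588.4251098632812 -106.28883361816406 162.81594848632812 [ 590.11374729 -105.68749383]
knob_grip 0.73 [257.9, 232.1] 234 283 211 252 1581
card_mark 0.75 [263.0, 237.3] 186 333 181 300 12966
cam [246.85815154 345.32636275 729.29299174]
```

View pics/topc.png

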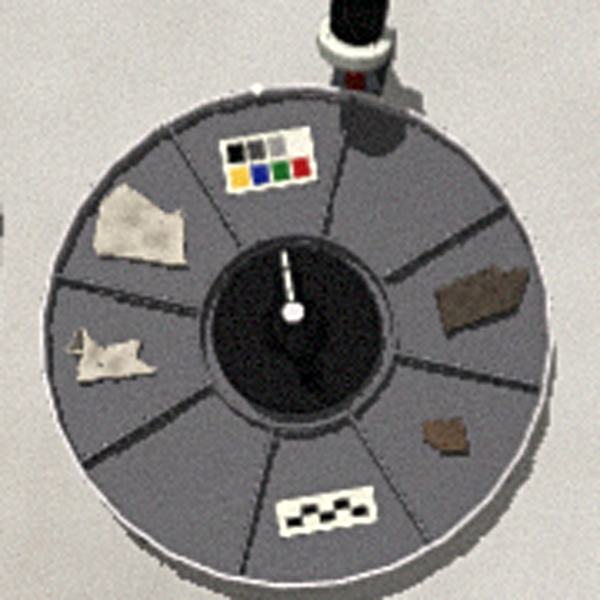

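The crop shows the card dot at (258,90), the red pointer at (355,80) and the iron find at (482,298). Turning it to the pointer is anticlockwise in the picture. I'll fit the wall ends to a model to get the axis and angles.

```bash
python3 - <<'E'
from h import *
from scipy.optimize import least_squares
c=camera("top")
f=lambda p:np.array(p)*.3+[170,95]-.35
out=[(348,100),(165,125),(57,283),(83,467),(243,575),(425,543),(540,390),(507,208)]
inn=[(327,235),(240,245),(197,313),(210,388),(277,432),(352,415),(397,355),(388,280)]
W=[];
for i in range(8): W+=[ray(c,f(out[i]),45)[:2],ray(c,f(inn[i]),45)[:2]]
W=np.array(W)
def model(p):
    M=[]
    for i in range(8):
        a=p[2]-np.pi/8+i*np.pi/4
        M+=[[p[0]+r*np.cos(a),p[1]+r*np.sin(a)] for r in(p[3],p[4])]
    return np.array(M)
r=least_squares(lambda p:(model(p)-W).ravel(),[591,-108,0,154,62],loss="soft_l1")
p=r.x;print(p,np.degrees(p[2]));print((model(p)-W).round(1).tolist())
for n,u,z in(("dot",(258,90),45),("ptr",(355,80),62),("hubdot",(292,312),99),("lineend",(284,252),99),("iron",(482,298),38),("iron0",(482,298),31)):
    q=ray(c,f(u),z)[:2]-p[:2];print(n,q,np.hypot(*q),np.degrees(np.arctan2(q[1],q[0])))
E
```

```text
[ 5.88316446e+02 -1.09701272e+02  1.52508642e-01  1.51860278e+02
  6.28556521e+01] 8.738101504758395
[[-0.4, -1.9], [-0.1, 4.5], [-4.2, -1.7], [-2.2, -1.7], [1.7, 0.4], [1.2, -0.0], [0.6, -0.7], [0.2, 0.3], [-1.4, 1.4], [-0.4, 1.8], [-0.3, -4.3], [-2.5, -0.2], [2.3, -0.4], [-0.0, -0.4], [2.7, 1.5], [0.7, 2.6]]
dot [155.6472792   22.07453937] 157.204837105635 8.072090239793019
ptr [154.9029597  -38.74206262] 159.6742757586651 -14.041925649577923
hubdot [2.28735755 1.16023794] 2.5647917384641583 26.89592046561832
lineend [37.9446395   5.25590067] 38.30692051012946 7.8861432040478565
iron [  20.88726775 -114.42264385] 116.31345313510248 -79.65485434646048
iron0 [  22.34125221 -115.04956373] 117.19869309724402 -79.01061411013771
```

>>> servo_tool:
  motion:
    - {"dx": -0.2,"dy": -0.3,"dz": -0.1,"wz": 0.07}
    - {"dx": -0.4,"dy": -0.6,"dz": -0.2,"wz": 0.14}
    - {"dx": -0.67,"dy": -0.94,"dz": -0.3,"wz": 0.21}
    - {"dx": -0.67,"dy": -0.94,"dz": -0.5,"wz": 0.28}
    - {"dx": -0.67,"dy": -0.94,"dz": -0.5,"wz": 0.35}
    - {"dx": -0.67,"dy": -0.94,"dz": -0.5,"wz": 0.42}
    - {"dx": -0.67,"dy": -0.94,"dz": -0.5,"wz": 0.49}
    - {"dx": -0.67,"dy": -0.94,"dz": -0.5,"wz": 0.56}
    - {"dx": -0.67,"dy": -0.94,"dz": -0.5,"wz": 0.63}
    - {"dx": -0.67,"dy": -0.94,"dz": -0.5,"wz": 0.7}

```text
schema error: expected keys wx, wy, wz, dx, dy, dz, fingers
```

>>> servo_tool:
  motion:
    - {"wx": 0,"wy": 0,"wz": 0.07,"dx": -0.3,"dy": -0.4,"dz": -0.2,"fingers": -1}
    - {"wx": 0,"wy": 0,"wz": 0.14,"dx": -0.6,"dy": -0.8,"dz": -0.4,"fingers": -1}
    - {"wx": 0,"wy": 0,"wz": 0.21,"dx": -0.7,"dy": -0.94,"dz": -0.5,"fingers": -1}
    - {"wx": 0,"wy": 0,"wz": 0.28,"dx": -0.7,"dy": -0.94,"dz": -0.5,"fingers": -1}
    - {"wx": 0,"wy": 0,"wz": 0.35,"dx": -0.7,"dy": -0.94,"dz": -0.5,"fingers": -1}
    - {"wx": 0,"wy": 0,"wz": 0.42,"dx": -0.7,"dy": -0.94,"dz": -0.5,"fingers": -1}
    - {"wx": 0,"wy": 0,"wz": 0.49,"dx": -0.7,"dy": -0.94,"dz": -0.5,"fingers": -1}
    - {"wx": 0,"wy": 0,"wz": 0.56,"dx": -0.7,"dy": -0.94,"dz": -0.5,"fingers": -1}
    - {"wx": 0,"wy": 0,"wz": 0.63,"dx": -0.7,"dy": -0.94,"dz": -0.5,"fingers": -1}
    - {"wx": 0,"wy": 0,"wz": 0.7,"dx": -0.7,"dy": -0.94,"dz": -0.5,"fingers": -1}

```text
clock: 2.15
eef_pos: [267.0, 376.2, 255.5]
eef_rot: [3.142, -0.0, 1.271]
wrist_force: [0.0, 0.3, 0.5]
finger_gap: 94.2
finger_force: 0.0
```

>>> servo_tool:
  motion:
    - {"wx": 0,"wy": 0,"wz": 0.07,"dx": -0.4,"dy": 0.22,"dz": 0,"fingers": -1}
    - {"wx": 0,"wy": 0,"wz": 0.14,"dx": -0.8,"dy": 0.44,"dz": 0,"fingers": -1}
    - {"wx": 0,"wy": 0,"wz": 0.21,"dx": -1,"dy": 0.55,"dz": 0,"fingers": -1}
    - {"wx": 0,"wy": 0,"wz": 0.28,"dx": -1,"dy": 0.55,"dz": 0,"fingers": -1}
    - {"wx": 0,"wy": 0,"wz": 0.35,"dx": -1,"dy": 0.55,"dz": 0,"fingers": -1}
    - {"wx": 0,"wy": 0,"wz": 0.42,"dx": -1,"dy": 0.55,"dz": 0,"fingers": -1}
    - {"wx": 0,"wy": 0,"wz": 0.49,"dx": -1,"dy": 0.55,"dz": 0,"fingers": -1}
    - {"wx": 0,"wy": 0,"wz": 0.565,"dx": -1,"dy": 0.55,"dz": 0,"fingers": -1}
    - {"wx": 0,"wy": 0,"wz": 0.565,"dx": -1,"dy": 0.55,"dz": 0,"fingers": -1}

```text
clock: 3.05
eef_pos: [290.6, 264.6, 255.5]
eef_rot: [-3.142, -0.0, 0.144]
wrist_force: [0.2, -0.5, 0.2]
finger_gap: 94.2
finger_force: 0.0
```

>>> servo_tool:
  motion:
    - {"wx": 0,"wy": 0,"wz": 0,"dx": 0.1,"dy": 0.45,"dz": 0,"fingers": -1}
    - {"wx": 0,"wy": 0,"wz": 0,"dx": 0.2,"dy": 0.9,"dz": 0,"fingers": -1}
    - {"wx": 0,"wy": 0,"wz": 0,"dx": 0.2,"dy": 1,"dz": 0,"fingers": -1}
    - {"wx": 0,"wy": 0,"wz": 0,"dx": 0.2,"dy": 1,"dz": 0,"fingers": -1}

```text
clock: 3.45
eef_pos: [325.3, 167.8, 255.6]
eef_rot: [-3.141, -0.0, 0.147]
wrist_force: [-0.3, -0.5, 0.3]
finger_gap: 94.0
finger_force: 0.0
```

>>> servo_tool:
  motion:
    - {"wx": 0,"wy": 0,"wz": 0,"dx": 0.25,"dy": 0.4,"dz": 0,"fingers": -1}
    - {"wx": 0,"wy": 0,"wz": 0,"dx": 0.5,"dy": 0.8,"dz": 0,"fingers": -1}
    - {"wx": 0,"wy": 0,"wz": 0,"dx": 0.7,"dy": 1,"dz": 0,"fingers": -1}
    - {"wx": 0,"wy": 0,"wz": 0,"dx": 0.7,"dy": 1,"dz": 0,"fingers": -1}

```text
clock: 3.85
eef_pos: [410.4, 79.5, 255.0]
eef_rot: [-3.142, 0.001, 0.147]
wrist_force: [0.1, 0.4, -0.5]
finger_gap: 94.4
finger_force: 0.0
```

>>> servo_tool:
  motion:
    - {"wx": 0,"wy": 0,"wz": 0,"dx": 0.25,"dy": 0.4,"dz": 0,"fingers": -1}
    - {"wx": 0,"wy": 0,"wz": 0,"dx": 0.5,"dy": 0.8,"dz": 0,"fingers": -1}
    - {"wx": 0,"wy": 0,"wz": 0,"dx": 0.8,"dy": 1,"dz": 0,"fingers": -1}
    - {"wx": 0,"wy": 0,"wz": 0,"dx": 0.8,"dy": 1,"dz": 0,"fingers": -1}
    - {"wx": 0,"wy": 0,"wz": 0,"dx": 0.8,"dy": 1,"dz": 0,"fingers": -1}

```text
clock: 4.35
eef_pos: [502.5, -5.8, 254.9]
eef_rot: [-3.141, 0.001, 0.149]
wrist_force: [-0.3, -0.4, 0.3]
finger_gap: 94.5
finger_force: 0.0
```

>>> servo_tool:
  motion:
    - {"wx": 0,"wy": 0,"wz": 0,"dx": 0.2,"dy": 0.4,"dz": 0,"fingers": -1}
    - {"wx": 0,"wy": 0,"wz": 0,"dx": 0.4,"dy": 0.8,"dz": 0,"fingers": -1}
    - {"wx": 0,"wy": 0,"wz": 0,"dx": 0.7,"dy": 1,"dz": 0,"fingers": -1}
    - {"wx": 0,"wy": 0,"wz": 0,"dx": 0.7,"dy": 1,"dz": 0,"fingers": -1}
    - {"wx": 0,"wy": 0,"wz": 0,"dx": 0.7,"dy": 1,"dz": 0,"fingers": -1}

```text
clock: 4.85
eef_pos: [586.2, -94.4, 255.3]
eef_rot: [-3.141, 0.001, 0.149]
wrist_force: [0.9, 0.4, 0.1]
finger_gap: 93.6
finger_force: 0.0
```

>>> servo_tool:
  motion:
    - {"wx": 0,"wy": 0,"wz": 0,"dx": 0,"dy": 0.15,"dz": 0.3,"fingers": -1}
    - {"wx": 0,"wy": 0,"wz": 0,"dx": 0,"dy": 0.15,"dz": 0.6,"fingers": -1}
    - {"wx": 0,"wy": 0,"wz": 0,"dx": 0,"dy": 0.15,"dz": 0.9,"fingers": -1}
    - {"wx": 0,"wy": 0,"wz": 0,"dx": 0,"dy": 0.15,"dz": 1,"fingers": -1}
    - {"wx": 0,"wy": 0,"wz": 0,"dx": 0,"dy": 0.15,"dz": 1,"fingers": -1}

```text
clock: 5.35
eef_pos: [588.0, -109.6, 155.4]
eef_rot: [-3.141, 0.001, 0.148]
wrist_force: [-0.3, 0.3, 0.2]
finger_gap: 94.3
finger_force: 0.0
```

```bash
python3 - <<'E'
from h import *
c=camera("scene"); cv2.imwrite("pics/s2.png",cv2.resize(c["image"][120:320,150:370,::-1],(660,600)))
print(read_state()["eef_pos"])
E
```

```text
[ 588.7244752  -109.96320961  156.73692945]
```

View pics/s2.png

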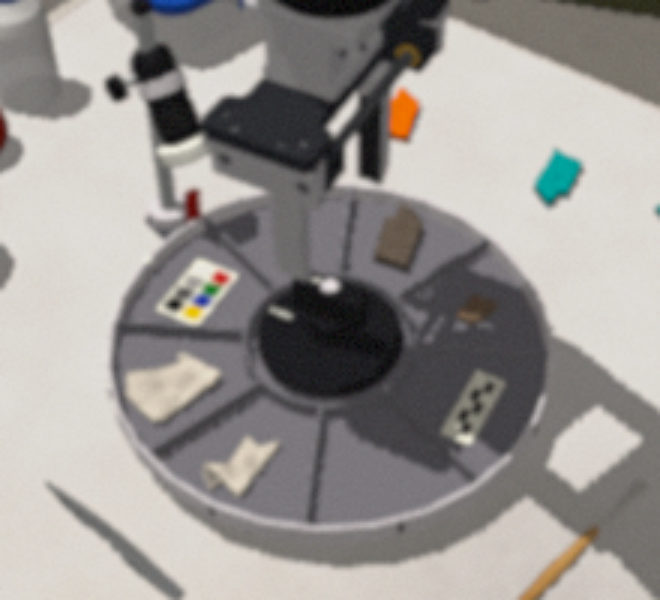

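The gripper is over the knob with clearance to the camera. The knob top's white dot is at (260,215) in the scene image. I'll check it against the axis.

```bash
python3 - <<'E'
from h import *
c=camera("scene"); print(ray(c,(259.8,215),99),ray(c,(259.8,215),102))
print(ray(c,(150+280/3,120+312/3),99),proj(c,[[589,-109.5,99]]))
E
```

```text
[ 589.32330497 -105.38656486   99.        ] [ 587.69327659 -103.24131051  102.        ]
[601.2240214  -66.86028737  99.        ] [[261.14468653 213.85362721]]
```

>>> servo_tool:
  motion:
    - {"wx": 0,"wy": 0,"wz": 0,"dx": 0,"dy": 0,"dz": 0.3,"fingers": -1}
    - {"wx": 0,"wy": 0,"wz": 0,"dx": 0,"dy": 0,"dz": 0.6,"fingers": -1}
    - {"wx": 0,"wy": 0,"wz": 0,"dx": 0,"dy": 0,"dz": 0.8,"fingers": -1}
    - {"wx": 0,"wy": 0,"wz": 0,"dx": 0,"dy": 0,"dz": 0.88,"fingers": -1}
    - {"wx": 0,"wy": 0,"wz": 0,"dx": 0,"dy": 0,"dz": 0.88,"fingers": -1}

```text
clock: 5.95
eef_pos: [589.0, -110.8, 68.0]
eef_rot: [3.141, -0.0, 0.147]
wrist_force: [0.6, -0.3, 0.0]
finger_gap: 93.8
finger_force: 0.0
```

>>> servo_tool:
  motion:
    - {"wx": 0,"wy": 0,"wz": 0,"dx": 0,"dy": 0,"dz": 0,"fingers": 0.4}
    - {"wx": 0,"wy": 0,"wz": 0,"dx": 0,"dy": 0,"dz": 0,"fingers": 0.4}
    - {"wx": 0,"wy": 0,"wz": 0,"dx": 0,"dy": 0,"dz": 0,"fingers": 0.4}
    - {"wx": 0,"wy": 0,"wz": 0,"dx": 0,"dy": 0,"dz": 0,"fingers": 0.4}
    - {"wx": 0,"wy": 0,"wz": 0,"dx": 0,"dy": 0,"dz": 0,"fingers": 1}
    - {"wx": 0,"wy": 0,"wz": 0,"dx": 0,"dy": 0,"dz": 0,"fingers": 1}
    - {"wx": 0,"wy": 0,"wz": 0,"dx": 0,"dy": 0,"dz": 0,"fingers": 1}
    - {"wx": 0,"wy": 0,"wz": 0,"dx": 0,"dy": 0,"dz": 0,"fingers": 1}
    - {"wx": 0,"wy": 0,"wz": 0,"dx": 0,"dy": 0,"dz": 0,"fingers": 1}
    - {"wx": 0,"wy": 0,"wz": 0,"dx": 0,"dy": 0,"dz": 0,"fingers": 1}
  newtons: 5

```text
clock: 6.95
eef_pos: [588.5, -109.4, 67.3]
eef_rot: [-3.139, 0.001, 0.147]
wrist_force: [-1.2, 11.5, 1.3]
finger_gap: 32.6
finger_force: 5.0
```

```bash
python3 - <<'E'
from h import *
print(read_state())
E
```

```text
{'clock': 6.95, 'joints': array([-0.24585916,  0.54878709,  1.50804254,  0.00228119,  1.08622395,
        1.17677521]), 'qd': array([-2.07949974e-04, -1.72770104e-03,  9.13816496e-04,  3.71284757e-04,
       -3.21186063e-04, -9.66684376e-05]), 'effort': array([-5.83496511e+00, -6.26097751e+01, -3.27525616e+01, -2.19914183e+00,
       -1.05603710e+00,  2.06397381e-02]), 'eef_pos': array([ 588.53551006, -109.3866235 ,   67.27471625]), 'eef_rot': array([-3.13916893e+00,  5.75626781e-04,  1.47098530e-01]), 'wrist_force': array([-1.15392595, 11.4952473 ,  1.27086572]), 'moment': array([1.95123561e+00, 3.62673633e-01, 1.77958086e-03]), 'finger_force': 5.020310537656769, 'finger_gap': 32.60318608865364}
```

>>> servo_tool:
  motion:
    - {"wx": 0,"wy": 0,"wz": 0,"dx": 0,"dy": -0.02,"dz": 0,"fingers": 1}
    - {"wx": 0,"wy": 0,"wz": 0,"dx": 0,"dy": -0.04,"dz": 0,"fingers": 1}
    - {"wx": 0,"wy": 0,"wz": 0,"dx": 0,"dy": -0.04,"dz": 0,"fingers": 1}
    - {"wx": 0,"wy": 0,"wz": 0,"dx": 0,"dy": -0.04,"dz": 0,"fingers": 1}

```text
clock: 7.35
eef_pos: [588.2, -107.1, 67.4]
eef_rot: [3.141, -0.0, 0.147]
wrist_force: [0.4, -2.0, -0.1]
finger_gap: 28.9
finger_force: 5.0
```

>>> servo_tool:
  motion:
    - {"wx": 0,"wy": 0,"wz": 0,"dx": 0,"dy": 0,"dz": 0,"fingers": 1}
    - {"wx": 0,"wy": 0,"wz": 0,"dx": 0,"dy": 0,"dz": 0,"fingers": 1}
    - {"wx": 0,"wy": 0,"wz": 0,"dx": 0,"dy": 0,"dz": 0,"fingers": 1}

```text
clock: 7.65
eef_pos: [588.2, -107.1, 67.4]
eef_rot: [3.141, -0.0, 0.147]
wrist_force: [0.1, -2.5, -0.7]
finger_gap: 28.9
finger_force: 5.0
```

```bash
python3 - <<'E'
from h import *
s=read_state();print({k:s[k] for k in("eef_pos","eef_rot","wrist_force","moment","finger_gap","finger_force")})
c=camera("scene");d=camera("top")
A=cv2.resize(c["image"][170:260,205:315,::-1],(400,330),interpolation=2);B=cv2.resize(d["image"][105:265,180:340,::-1],(330,330),interpolation=2)
cv2.imwrite("pics/s3.png",cv2.convertScaleAbs(np.hstack([A,B]),alpha=1.8))
E
```

```text
{'eef_pos': array([ 588.19312548, -107.07524756,   67.44894397]), 'eef_rot': array([ 3.14138502e+00, -5.24175373e-05,  1.46662619e-01]), 'wrist_force': array([ 0.09529027, -2.45580382, -0.66743896]), 'moment': array([-0.61020158,  0.04342348,  0.01357974]), 'finger_gap': 28.942198580275353, 'finger_force': 4.985879360829131}
```

View pics/s3.png

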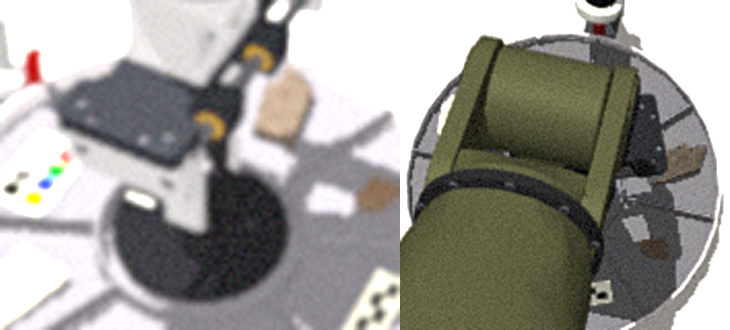

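The fingers stop at 28.9 mm, not 16, so the bar isn't lined up the way I assumed. I'll enhance the knob in the first pictures.

```bash
python3 - <<'E'
from h import *
def g(f,r0,r1,c0,c1,w,h):
    a=cv2.imread(f)[r0:r1,c0:c1]; a=cv2.resize(a,(w,h),interpolation=2).astype(float)
    a=cv2.GaussianBlur(a,(0,0),3); return np.clip(a*5-20,0,255).astype(np.uint8)
cv2.imwrite("pics/k.png",np.hstack([g("pics/top.png",164,224,230,290,400,400),g("pics/scene.png",202,262,230,290,400,400)]))
c=camera("top");s=camera("scene")
from scipy.optimize import least_squares
for n,u,v in(("dot",(292*.3+169.7,312*.3+94.7),(259.8,215)),("line",(285*.3+169.7,265*.3+94.7),(150+280/3,120+312/3))):
    r=least_squares(lambda X:np.r_[proj(c,X)[0]-u,proj(s,X)[0]-v],[589,-109,90]);print(n,r.x,r.cost)
E
```

```text
dot [ 591.47371293 -108.44467213   94.77780142] 0.004784730253203582
line [ 631.52653955 -102.81644339   44.22320347] 0.049898641424894676
```

View pics/k.png

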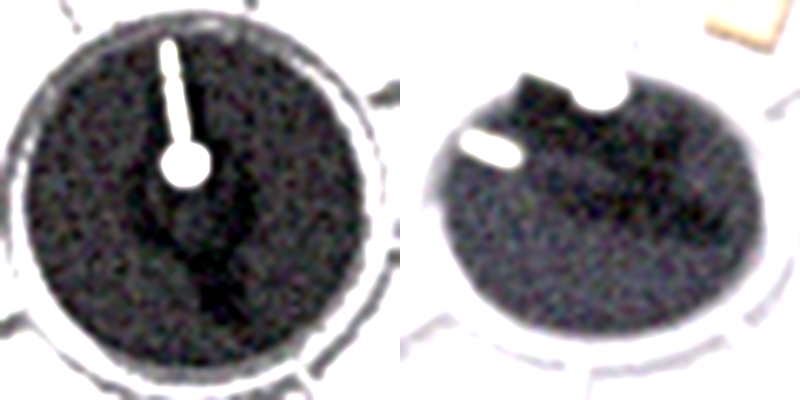

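>>> servo_tool:
  motion:
    - {"wx": 0,"wy": 0,"wz": 0,"dx": 0,"dy": 0,"dz": 0,"fingers": 0}
    - {"wx": 0,"wy": 0,"wz": 0,"dx": 0,"dy": 0,"dz": 0,"fingers": 0}
    - {"wx": 0,"wy": 0,"wz": 0,"dx": 0.02,"dy": 0,"dz": -0.07,"fingers": 0}
    - {"wx": 0,"wy": 0,"wz": 0,"dx": 0.02,"dy": 0,"dz": -0.07,"fingers": 0}
    - {"wx": 0,"wy": 0,"wz": 0,"dx": 0.02,"dy": 0,"dz": -0.07,"fingers": 1}
    - {"wx": 0,"wy": 0,"wz": 0,"dx": 0.02,"dy": 0,"dz": -0.07,"fingers": 1}
    - {"wx": 0,"wy": 0,"wz": 0,"dx": 0.02,"dy": 0,"dz": -0.07,"fingers": 1}
    - {"wx": 0,"wy": 0,"wz": 0,"dx": 0.02,"dy": 0,"dz": -0.07,"fingers": 1}
    - {"wx": 0,"wy": 0,"wz": 0,"dx": 0.02,"dy": 0,"dz": -0.07,"fingers": 1}

```text
clock: 8.75
eef_pos: [590.1, -106.9, 74.4]
eef_rot: [3.141, 0.0, 0.147]
wrist_force: [0.3, -1.8, -0.1]
finger_gap: 16.2
finger_force: 5.0
```

```bash
cat > st.py <<'E'
from h import *
s=read_state()
for k in("clock","eef_pos","eef_rot","wrist_force","moment","finger_gap","finger_force"): print(k,np.round(s[k],3))
E
python3 st.py
```

```text
clock 8.75
eef_pos [ 590.133 -106.86    74.406]
eef_rot [3.141 0.    0.147]
wrist_force [ 0.336 -1.841 -0.063]
moment [-0.27   0.081 -0.056]
finger_gap 16.203
finger_force 4.999
```

>>> servo_tool:
  motion:
    - {"wx": 0,"wy": 0,"wz": 0,"dx": 0,"dy": 0,"dz": 0,"fingers": 1}
    - {"wx": 0,"wy": 0,"wz": 0,"dx": 0,"dy": 0,"dz": 0,"fingers": 1}
    - {"wx": 0,"wy": 0,"wz": 0,"dx": 0,"dy": 0,"dz": 0,"fingers": 1}
    - {"wx": 0,"wy": 0,"wz": 0,"dx": 0,"dy": 0,"dz": -0.02,"fingers": 1}
    - {"wx": 0,"wy": 0,"wz": 0,"dx": 0,"dy": 0,"dz": -0.04,"fingers": 1}
    - {"wx": 0,"wy": 0,"wz": 0,"dx": 0,"dy": 0,"dz": -0.055,"fingers": 1}
    - {"wx": 0,"wy": 0,"wz": 0,"dx": 0,"dy": 0,"dz": -0.055,"fingers": 1}
  newtons: 40

```text
clock: 9.45
eef_pos: [590.0, -106.8, 79.5]
eef_rot: [3.141, 0.001, 0.147]
wrist_force: [2.4, -5.4, -7.8]
finger_gap: 15.7
finger_force: 40.0
```

```bash
python3 st.py
```

```text
clock 9.45
eef_pos [ 589.979 -106.8     79.452]
eef_rot [3.141e+00 1.000e-03 1.470e-01]
wrist_force [ 2.439 -5.426 -7.814]
moment [-0.962 -0.447 -0.05 ]
finger_gap 15.735
finger_force 39.995
```

>>> servo_tool:
  motion:
    - {"wx": 0,"wy": 0,"wz": -0.008,"dx": 0,"dy": -0.005,"dz": 0,"fingers": 1}
    - {"wx": 0,"wy": 0,"wz": -0.024,"dx": 0,"dy": 0,"dz": 0,"fingers": 1}
    - {"wx": 0,"wy": 0,"wz": -0.05,"dx": 0,"dy": 0,"dz": 0,"fingers": 1}
    - {"wx": 0,"wy": 0,"wz": -0.08,"dx": 0,"dy": 0,"dz": 0,"fingers": 1}
    - {"wx": 0,"wy": 0,"wz": -0.11,"dx": 0,"dy": 0,"dz": 0,"fingers": 1}
    - {"wx": 0,"wy": 0,"wz": -0.14,"dx": 0,"dy": 0,"dz": 0,"fingers": 1}
    - {"wx": 0,"wy": 0,"wz": -0.17,"dx": 0,"dy": 0,"dz": 0,"fingers": 1}
    - {"wx": 0,"wy": 0,"wz": -0.2,"dx": 0,"dy": 0,"dz": 0,"fingers": 1}
    - {"wx": 0,"wy": 0,"wz": -0.22,"dx": 0,"dy": 0,"dz": 0,"fingers": 1}
    - {"wx": 0,"wy": 0,"wz": -0.23,"dx": 0,"dy": 0,"dz": 0,"fingers": 1}

```text
clock: 10.45
eef_pos: [590.1, -107.0, 79.4]
eef_rot: [3.141, 0.0, 0.608]
wrist_force: [2.4, -6.9, -8.0]
finger_gap: 15.7
finger_force: 40.0
```

```bash
python3 st.py
```

```text
clock 10.45
eef_pos [ 590.095 -106.981   79.351]
eef_rot [3.141 0.    0.608]
wrist_force [ 2.42  -6.938 -7.993]
moment [-1.201 -0.687 -0.049]
finger_gap 15.691
finger_force 39.994
```

>>> servo_tool:
  motion:
    - {"wx": 0,"wy": 0,"wz": -0.01,"dx": 0,"dy": 0.01,"dz": 0,"fingers": 1}
    - {"wx": 0,"wy": 0,"wz": -0.03,"dx": 0,"dy": 0.01,"dz": 0,"fingers": 1}
    - {"wx": 0,"wy": 0,"wz": -0.06,"dx": 0,"dy": 0.01,"dz": 0,"fingers": 1}
    - {"wx": 0,"wy": 0,"wz": -0.1,"dx": 0,"dy": 0.01,"dz": 0,"fingers": 1}
    - {"wx": 0,"wy": 0,"wz": -0.14,"dx": 0,"dy": 0.01,"dz": 0,"fingers": 1}
    - {"wx": 0,"wy": 0,"wz": -0.18,"dx": 0,"dy": 0.01,"dz": 0,"fingers": 1}
    - {"wx": 0,"wy": 0,"wz": -0.22,"dx": 0,"dy": 0.01,"dz": 0,"fingers": 1}
    - {"wx": 0,"wy": 0,"wz": -0.25,"dx": 0,"dy": 0.01,"dz": 0,"fingers": 1}
    - {"wx": 0,"wy": 0,"wz": -0.275,"dx": 0,"dy": 0.01,"dz": 0,"fingers": 1}
    - {"wx": 0,"wy": 0,"wz": -0.285,"dx": 0,"dy": 0.01,"dz": 0,"fingers": 1}

```text
clock: 11.45
eef_pos: [590.3, -107.2, 79.3]
eef_rot: [-3.14, 0.0, 1.179]
wrist_force: [0.8, -2.3, -7.1]
finger_gap: 16.2
finger_force: 40.0
```

```bash
python3 - <<'E'
exec(open("st.py").read())
d=camera("top"); s=camera("scene")
cv2.imwrite("pics/t4.png",np.hstack([cv2.resize(d["image"][105:265,180:340,::-1],(400,400)),cv2.resize(s["image"][165:315,180:340,::-1],(400,400))]))
E
```

```text
clock 11.45
eef_pos [ 590.349 -107.211   79.316]
eef_rot [-3.14   0.     1.179]
wrist_force [ 0.759 -2.305 -7.066]
moment [-0.377 -0.115 -0.114]
finger_gap 16.175
finger_force 39.996
```

View pics/t4.png

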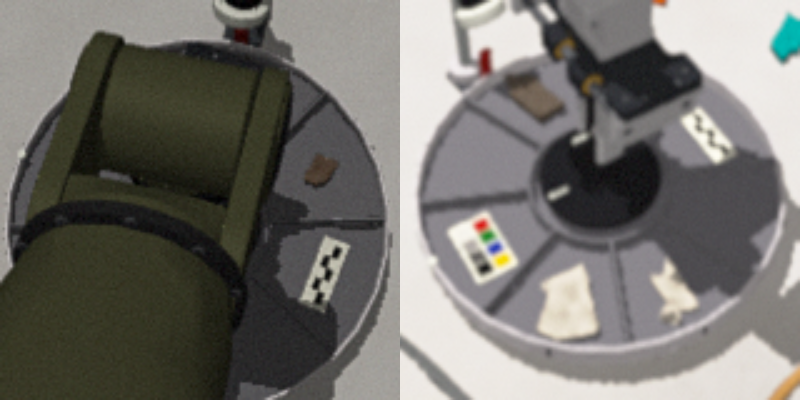

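>>> servo_tool:
  motion:
    - {"wx": 0,"wy": 0,"wz": 0,"dx": 0,"dy": 0,"dz": 0.025,"fingers": 1}
    - {"wx": 0,"wy": 0,"wz": 0,"dx": 0,"dy": 0,"dz": 0.05,"fingers": 1}
    - {"wx": 0,"wy": 0,"wz": 0,"dx": 0,"dy": 0,"dz": 0.05,"fingers": 1}

```text
clock: 11.85
eef_pos: [590.4, -107.3, 74.6]
eef_rot: [-3.141, 0.0, 1.176]
wrist_force: [-2.6, -0.3, -7.4]
finger_gap: 15.8
finger_force: 40.0
```

>>> servo_tool:
  motion:
    - {"wx": 0,"wy": 0,"wz": 0,"dx": 0,"dy": 0,"dz": 0,"fingers": 1}
    - {"wx": 0,"wy": 0,"wz": 0,"dx": 0,"dy": 0,"dz": 0,"fingers": 1}
    - {"wx": 0,"wy": 0,"wz": 0,"dx": 0,"dy": 0,"dz": 0.03,"fingers": 1}
    - {"wx": 0,"wy": 0,"wz": 0,"dx": 0,"dy": 0,"dz": 0.03,"fingers": 1}
  newtons: 7

```text
clock: 12.25
eef_pos: [590.6, -107.1, 72.7]
eef_rot: [-3.141, -0.0, 1.177]
wrist_force: [-10.2, 3.0, 3.2]
finger_gap: 16.3
finger_force: 7.0
```

```bash
python3 st.py
```

```text
clock 12.25
eef_pos [ 590.596 -107.123   72.741]
eef_rot [-3.141 -0.     1.177]
wrist_force [-10.179   2.965   3.203]
moment [0.614 1.737 0.015]
finger_gap 16.342
finger_force 7.004
```

>>> servo_tool:
  motion:
    - {"wx": 0,"wy": 0,"wz": -0.008,"dx": 0,"dy": -0.01,"dz": 0,"fingers": 1}
    - {"wx": 0,"wy": 0,"wz": -0.016,"dx": 0,"dy": -0.015,"dz": 0,"fingers": 1}
    - {"wx": 0,"wy": 0,"wz": -0.024,"dx": 0,"dy": -0.015,"dz": 0,"fingers": 1}
    - {"wx": 0,"wy": 0,"wz": -0.024,"dx": 0,"dy": -0.015,"dz": 0,"fingers": 1}

```text
clock: 12.65
eef_pos: [590.3, -107.2, 72.8]
eef_rot: [3.139, -0.0, 1.225]
wrist_force: [2.9, -2.6, 3.7]
finger_gap: 16.6
finger_force: 7.2
```

```bash
python3 st.py
```

```text
clock 12.65
eef_pos [ 590.267 -107.181   72.819]
eef_rot [ 3.139 -0.     1.225]
wrist_force [ 2.939 -2.601  3.704]
moment [-0.422 -0.542 -0.2  ]
finger_gap 16.586
finger_force 7.175
```

>>> servo_tool:
  motion:
    - {"wx": 0,"wy": 0,"wz": -0.008,"dx": 0,"dy": 0,"dz": 0,"fingers": 1}
    - {"wx": 0,"wy": 0,"wz": -0.016,"dx": 0,"dy": 0,"dz": 0,"fingers": 1}
    - {"wx": 0,"wy": 0,"wz": -0.016,"dx": 0,"dy": 0,"dz": 0,"fingers": 1}

```text
clock: 12.95
eef_pos: [590.1, -107.3, 72.7]
eef_rot: [3.139, 0.0, 1.258]
wrist_force: [3.8, -3.7, 3.7]
finger_gap: 16.9
finger_force: 7.3
```

```bash
python3 - <<'E'
exec(open("st.py").read())
s=camera("scene")
for q in("card_mark","iron_find"):
  for d in spot_in(q,s)[:2]: print(q,d)
E
```

```text
clock 12.95
eef_pos [ 590.148 -107.346   72.654]
eef_rot [3.139 0.    1.258]
wrist_force [ 3.839 -3.651  3.668]
moment [-0.808 -0.792 -0.194]
finger_gap 16.856
finger_force 7.294
card_mark {'location': [257.3, 243.9], 'conf': 0.95}
iron_find {'location': [231.0, 203.2], 'conf': 0.55}
```

```bash
cat > dot.py <<'E'
from h import *
s=camera("scene"); g=s["image"].astype(float).min(2)
ax=np.array([590,-107.3]); best=[]
for a in np.arange(50,95,.25):
    r=np.radians(a);P=[[ax[0]+q*np.cos(r),ax[1]+q*np.sin(r),45] for q in np.arange(152,165,1)]
    uv=proj(s,P).astype(np.float32)
    v=cv2.remap(g.astype(np.float32),uv[:,0].copy(),uv[:,1].copy(),1).ravel()
    best.append((v[:7].mean(),a))
b=np.array(best); i=b[:,0].argsort()[::-1][:8]; print(b[i].round(1).tolist(), "med",np.median(b[:,0]))
w=np.clip(b[:,0]-np.median(b[:,0])-25,0,None);print("angle",(w*b[:,1]).sum()/max(w.sum(),1e-9))
E
python3 dot.py; python3 - <<'E'
E
sed -i 's/^s=camera("scene"); g=.*/import sys\ns=camera("scene"); g=(cv2.imread(sys.argv[1])[:,:,::-1] if len(sys.argv)>1 else s["image"]).astype(float).min(2)/' dot.py; sed -i 's/arange(50,95/arange(*eval(sys.argv[2]) if len(sys.argv)>2 else (50,95)/;s/(50,95),.25)/(50,95,.25))/' dot.py; python3 dot.py pics/scene.png "(-10,30,.25)"
```

```text
[[216.1, 67.2], [215.7, 67.5], [215.0, 67.0], [213.9, 67.8], [212.3, 66.8], [210.3, 68.0], [208.2, 66.5], [206.1, 68.2]] med 178.34284210205078
angle 67.3263066206218
[[142.7, 8.2], [142.4, 8.5], [142.2, 8.0], [140.9, 8.8], [140.3, 7.8], [138.9, 9.0], [138.0, 7.5], [137.2, 9.2]] med 125.73786163330078
angle 0.0
```

>>> servo_tool:
  motion:
    - {"wx": 0,"wy": 0,"wz": 0.015,"dx": 0,"dy": 0,"dz": 0,"fingers": 1}
    - {"wx": 0,"wy": 0,"wz": 0.03,"dx": 0,"dy": 0,"dz": 0,"fingers": 1}
    - {"wx": 0,"wy": 0,"wz": 0.03,"dx": 0,"dy": 0,"dz": 0,"fingers": 1}
    - {"wx": 0,"wy": 0,"wz": 0.03,"dx": 0,"dy": 0,"dz": 0,"fingers": 0.5}
    - {"wx": 0,"wy": 0,"wz": 0.03,"dx": 0,"dy": 0,"dz": 0,"fingers": 0.5}

```text
clock: 13.7
eef_pos: [588.9, -106.6, 71.5]
eef_rot: [-3.14, 0.0, 1.197]
wrist_force: [-0.3, -0.5, 0.2]
finger_gap: 23.3
finger_force: 0.0
```

```bash
python3 st.py; python3 dot.py
```

```text
clock 13.7
eef_pos [ 588.863 -106.605   71.514]
eef_rot [-3.14   0.     1.197]
wrist_force [-0.322 -0.499  0.22 ]
moment [-0.091  0.036 -0.021]
finger_gap 23.347
finger_force 0.0
[[215.8, 67.2], [215.2, 67.5], [214.8, 67.0], [212.9, 67.8], [212.1, 66.8], [208.8, 68.0], [208.2, 66.5], [204.2, 68.2]] med 178.310546875
angle 67.27613036850863
```

>>> servo_tool:
  motion:
    - {"wx": 0,"wy": 0,"wz": 0,"dx": 0,"dy": 0,"dz": 0,"fingers": -0.1}
    - {"wx": 0,"wy": 0,"wz": 0,"dx": 0,"dy": 0,"dz": 0,"fingers": -0.1}
    - {"wx": 0,"wy": 0,"wz": 0,"dx": 0,"dy": 0.01,"dz": 0.05,"fingers": -0.1}
    - {"wx": 0,"wy": 0,"wz": 0,"dx": 0,"dy": 0.01,"dz": 0.05,"fingers": -0.1}
    - {"wx": 0,"wy": 0,"wz": 0,"dx": 0,"dy": 0.01,"dz": 0.05,"fingers": 1}
    - {"wx": 0,"wy": 0,"wz": 0,"dx": 0,"dy": 0.01,"dz": 0.05,"fingers": 1}
    - {"wx": 0,"wy": 0,"wz": 0,"dx": 0,"dy": 0.01,"dz": 0.05,"fingers": 1}
    - {"wx": 0,"wy": 0,"wz": 0,"dx": 0,"dy": 0.01,"dz": 0.05,"fingers": 1}
    - {"wx": 0,"wy": 0,"wz": 0,"dx": 0,"dy": 0.01,"dz": 0.05,"fingers": 1}
  newtons: 5

```text
clock: 14.65
eef_pos: [590.3, -107.2, 67.1]
eef_rot: [3.141, -0.0, 1.197]
wrist_force: [0.1, -0.2, 1.1]
finger_gap: 29.1
finger_force: 5.0
```

>>> servo_tool:
  motion:
    - {"wx": 0,"wy": 0,"wz": 0,"dx": 0,"dy": 0,"dz": 0,"fingers": 0}
    - {"wx": 0,"wy": 0,"wz": 0,"dx": 0,"dy": 0,"dz": 0,"fingers": 0}
    - {"wx": 0,"wy": 0,"wz": 0,"dx": 0,"dy": 0,"dz": -0.07,"fingers": 0}
    - {"wx": 0,"wy": 0,"wz": 0,"dx": 0,"dy": 0,"dz": -0.07,"fingers": 1}
    - {"wx": 0,"wy": 0,"wz": 0,"dx": 0,"dy": 0,"dz": -0.07,"fingers": 1}
    - {"wx": 0,"wy": 0,"wz": 0,"dx": 0,"dy": 0,"dz": -0.07,"fingers": 1}
    - {"wx": 0,"wy": 0,"wz": 0,"dx": 0,"dy": 0,"dz": -0.07,"fingers": 1}
    - {"wx": 0,"wy": 0,"wz": 0,"dx": 0,"dy": 0,"dz": -0.07,"fingers": 1}
    - {"wx": 0,"wy": 0,"wz": 0,"dx": 0,"dy": 0,"dz": -0.055,"fingers": 1}
    - {"wx": 0,"wy": 0,"wz": 0,"dx": 0,"dy": 0,"dz": -0.055,"fingers": 1}
  newtons: 25

```text
clock: 15.65
eef_pos: [590.4, -107.2, 72.9]
eef_rot: [3.141, -0.0, 1.197]
wrist_force: [-1.2, 1.0, 5.0]
finger_gap: 15.7
finger_force: 25.0
```

```bash
python3 st.py
```

```text
clock 15.65
eef_pos [ 590.387 -107.184   72.94 ]
eef_rot [ 3.141 -0.     1.197]
wrist_force [-1.16   1.024  4.976]
moment [0.056 0.475 0.019]
finger_gap 15.75
finger_force 24.965
```

>>> servo_tool:
  motion:
    - {"wx": 0,"wy": 0,"wz": -0.007,"dx": 0,"dy": 0,"dz": 0,"fingers": 1}
    - {"wx": 0,"wy": 0,"wz": -0.014,"dx": 0,"dy": 0,"dz": 0,"fingers": 1}
    - {"wx": 0,"wy": 0,"wz": -0.014,"dx": 0,"dy": 0,"dz": 0,"fingers": 1}

```text
clock: 15.95
eef_pos: [590.3, -107.3, 72.0]
eef_rot: [3.141, 0.0, 1.225]
wrist_force: [3.8, -1.3, -4.9]
finger_gap: 15.8
finger_force: 25.0
```

```bash
python3 st.py;python3 dot.py|tail -1
```

```text
clock 15.95
eef_pos [ 590.267 -107.278   72.025]
eef_rot [3.141 0.    1.225]
wrist_force [ 3.796 -1.339 -4.941]
moment [-0.286 -0.696  0.131]
finger_gap 15.819
finger_force 25.004
angle 69.7624752941611
```

>>> servo_tool:
  motion:
    - {"wx": 0,"wy": 0,"wz": 0,"dx": 0,"dy": 0,"dz": 0.02,"fingers": 1}
    - {"wx": 0,"wy": 0,"wz": 0,"dx": 0,"dy": 0,"dz": 0.04,"fingers": 1}
    - {"wx": 0,"wy": 0,"wz": 0,"dx": 0,"dy": 0,"dz": 0.06,"fingers": 1}
    - {"wx": 0,"wy": 0,"wz": 0,"dx": 0,"dy": 0,"dz": 0.07,"fingers": 1}
    - {"wx": 0,"wy": 0,"wz": 0,"dx": 0,"dy": 0,"dz": 0.07,"fingers": 1}

```text
clock: 16.5
eef_pos: [590.4, -107.3, 66.8]
eef_rot: [3.141, 0.0, 1.225]
wrist_force: [-4.5, -0.5, 11.6]
finger_gap: 16.0
finger_force: 25.0
```

```bash
python3 st.py;python3 dot.py|tail -1
```

```text
clock 16.5
eef_pos [ 590.427 -107.295   66.817]
eef_rot [3.141 0.    1.225]
wrist_force [-4.511 -0.453 11.609]
moment [-0.021  1.084  0.128]
finger_gap 16.023
finger_force 25.001
angle 69.65255431540594
```

>>> servo_tool:
  motion:
    - {"wx": 0,"wy": 0,"wz": 0,"dx": 0,"dy": 0,"dz": -0.02,"fingers": 0.4}
    - {"wx": 0,"wy": 0,"wz": 0,"dx": 0,"dy": 0,"dz": -0.02,"fingers": -0.3}
    - {"wx": 0,"wy": 0,"wz": 0,"dx": 0,"dy": 0,"dz": -0.02,"fingers": -0.6}
    - {"wx": 0,"wy": 0,"wz": 0,"dx": 0,"dy": 0,"dz": -0.02,"fingers": -0.6}
    - {"wx": 0,"wy": 0,"wz": 0,"dx": 0,"dy": 0,"dz": -0.2,"fingers": -0.6}
    - {"wx": 0,"wy": 0,"wz": 0,"dx": 0,"dy": 0,"dz": -0.5,"fingers": -0.6}
    - {"wx": 0,"wy": 0,"wz": 0,"dx": 0,"dy": 0,"dz": -0.8,"fingers": -0.6}
    - {"wx": 0,"wy": 0,"wz": 0,"dx": 0,"dy": 0,"dz": -1,"fingers": -0.6}
    - {"wx": 0,"wy": 0,"wz": 0,"dx": 0,"dy": 0,"dz": -1,"fingers": -0.6}

```text
clock: 17.45
eef_pos: [591.3, -107.4, 168.2]
eef_rot: [3.137, -0.001, 1.225]
wrist_force: [-0.3, 0.1, -0.3]
finger_gap: 75.3
finger_force: 0.0
```

>>> servo_tool:
  motion:
    - {"wx": 0,"wy": 0,"wz": 0,"dx": -0.3,"dy": 0,"dz": -0.4,"fingers": -0.6}
    - {"wx": 0,"wy": 0,"wz": 0,"dx": -0.6,"dy": -0.5,"dz": -0.6,"fingers": -0.6}
    - {"wx": 0,"wy": 0,"wz": 0,"dx": -0.6,"dy": -0.9,"dz": -0.6,"fingers": -0.6}
    - {"wx": 0,"wy": 0,"wz": 0,"dx": -0.6,"dy": -1,"dz": -0.6,"fingers": -0.6}
    - {"wx": 0,"wy": 0,"wz": 0,"dx": -0.6,"dy": -1,"dz": -0.6,"fingers": -0.6}

```text
clock: 17.95
eef_pos: [475.1, -129.5, 225.1]
eef_rot: [-3.142, -0.0, 1.225]
wrist_force: [0.7, -1.0, 0.4]
finger_gap: 75.3
finger_force: 0.0
```

>>> servo_tool:
  motion:
    - {"wx": 0,"wy": 0,"wz": 0,"dx": 0,"dy": -0.5,"dz": 0,"fingers": -0.6}
    - {"wx": 0,"wy": 0,"wz": 0,"dx": 0,"dy": -1,"dz": 0,"fingers": -0.6}
    - {"wx": 0,"wy": 0,"wz": 0,"dx": 0,"dy": -1,"dz": 0,"fingers": -0.6}
    - {"wx": 0,"wy": 0,"wz": 0,"dx": 0,"dy": -1,"dz": 0,"fingers": -0.6}

```text
clock: 18.35
eef_pos: [382.7, -95.9, 225.6]
eef_rot: [3.141, -0.0, 1.225]
wrist_force: [0.5, -0.0, 0.7]
finger_gap: 75.2
finger_force: 0.0
```

```bash
python3 st.py; python3 dot.py|tail -1; python3 - <<'E'
from h import *
d=camera("top"); s=camera("scene")
cv2.imwrite("pics/t5.png",np.hstack([cv2.resize(d["image"][95:275,170:350,::-1],(400,400)),cv2.resize(s["image"][165:315,180:340,::-1],(400,400))]))
E
```

```text
clock 18.35
eef_pos [382.747 -95.928 225.6  ]
eef_rot [ 3.141 -0.     1.225]
wrist_force [ 0.543 -0.044  0.731]
moment [ 0.007  0.077 -0.059]
finger_gap 75.209
finger_force 0.0
angle 70.17371700777903
```

View pics/t5.png

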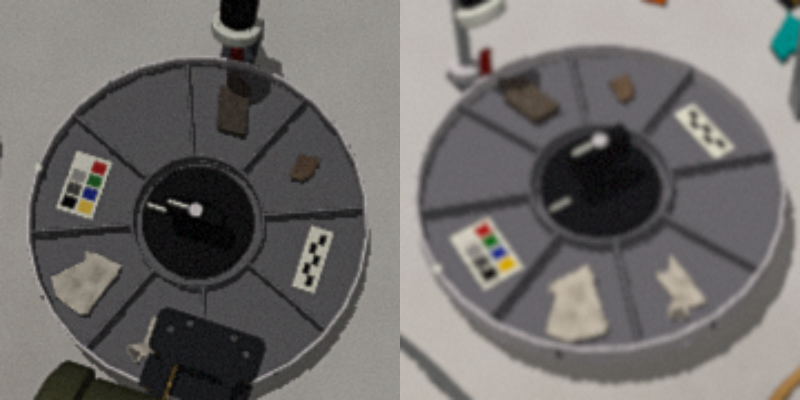

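The iron find now lies in the cell at the red pointer (top half, about (233,110)), and all the finds are in their cells. I'll check the knob height from its dot, then hand in.

```bash
python3 - <<'E'
from h import *
from scipy.optimize import least_squares
c=camera("top");s=camera("scene")
def cen(k,u):
    g=k["image"].astype(float).min(2);u=np.round(u).astype(int);w=g[u[1]-3:u[1]+4,u[0]-3:u[0]+4];w=np.clip(w-.6*w.max(),0,None)
    y,x=np.mgrid[-3:4,-3:4];return np.array([u[0]+(w*x).sum()/w.sum(),u[1]+(w*y).sum()/w.sum()])
u=cen(c,(257.7,189.2));v=cen(s,(259.9,217.3))
r=least_squares(lambda X:np.r_[proj(c,X)[0]-u,proj(s,X)[0]-v],[589,-109,90]);print(u,v,r.x,r.cost)
if r.x[2]<91.5: print(sign_off())
E
```

```text
[257.61436322 188.96916048] [259.23820267 217.12671555] [ 592.2028952  -108.53516377   87.40885411] 0.16203864585688332
the job is handed in; nothing more can be done
None
```

The iron find's cell is at the red pointer and the knob measures about 7 mm lower than when it was riding, which puts it home in the slot; every find is still in its cell, and the job was handed in at about 18 s.

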